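# Check a wireless food-thermometer probe on its base station

### The job

Check the long food-thermometer probe: pluck it by its square black head out of the wooden pocket tray, then hold its steel foot inside the ring marked on the base station's round sprung pad, with the probe square to the sloping panel and pressing gently so that the pad goes about half way in and never hits its stop. Finish while still holding it there; press the pad only with the probe, and leave the two short probes in their pockets and everything else on the table where it is.

Things in the scene. Friction and masses are not known exactly. Their poses are not given: they have to be found in the camera images.
- probe: The long thermometer probe, 88 mm, about 40 g: a round steel shaft 12 mm across from the foot to 54 mm, then a square black head 16 x 16 mm from 54 to 88 mm. Origin at the centre of the flat foot; z runs along the probe to the head; x and y are square to the head's flat faces. It starts upright in one of the tray's three pockets.
- short_probe_a: A short probe, 46 mm long (round shaft 12 mm in diameter to 31 mm, then a 16 x 16 mm square black head of 15 mm), upright in another pocket; origin at its foot. Leave it.
- short_probe_b: A second short probe, the same as the first, in the remaining pocket; origin at its foot. Leave it.
- tray: Wooden pocket tray, fixed, left or right of the station, 64 x 166 x 34 mm on a foot 70 x 172 x 5 mm, with three blind pockets 15 mm across and 28 mm deep in a row along its y axis at -50, 0, +50 mm, floors 6 mm above the table. Origin at the centre of its underside, z up. In it the long probe's top is 94 mm above the table, the short ones' 52 mm.
- station: White base station, fixed, about 130 x 110 mm: a panel 22 mm thick sloping 20 degrees, low at the station's -x side (roughly towards the robot), 75 mm high at the +x side, with a dark screen on its upper half and a sprung steel pad on its lower half. Origin at the centre of its underside, z up.
- spot (a point): Centre of the pad's top face; moves with the pad. z: the panel's outward normal; y: the station's y; x: up the slope. The pad is a steel disc 32 mm across with a thin dark ring 27 mm across and a central dot; at rest it stands 12 mm proud of the panel inside a grey collar 46 mm across, 3 mm high, the spot 56 mm above the table and 27 mm from the station's origin along its -x.
- pad (a joint): How far the pad is pushed in along -z of the spot, in m: 0 at rest, 0.010 at its stop. A spring resists: 1 N to start it moving, then 0.5 N more for each mm (3.5 N at half way, 6 N at the stop).
- table_mug: White mug with a handle, 82 x 112 x 94 mm, a bystander; origin at the centre of its underside.
- mandarin: Mandarin, 61 x 60 x 50 mm, a bystander; origin at the centre of its underside.
- tin: Food tin, 76 x 75 x 58 mm, a bystander; origin at the centre of its underside.
- tumbler: Clear glass tumbler, 81 x 81 x 91 mm, a bystander; origin at the centre of its underside.
Things that resemble listed ones, but are neither listed nor needed, are in the scene too. What is shaped like the probe but yellow is not meant. What is shaped like the station but turquoise or yellow is not meant.

How it is judged:
By the outcome, as a careful person would: the job done as asked, in the order asked, and still so for the second after the job is handed in, while the arm keeps its last pose, push and grip.
It also fails if it takes over 38 s, if anything falls off the work surface, if the arm or the gripper's body presses on something with over 40 N, if the wrist force passes 120 N, or if a joint passes its speed limit or range.

### The arm

A 6-joint arm with a two-finger parallel gripper is mounted at the origin on the work surface; the furniture and walls round the work are solid. World frame = base frame: x ahead of the robot, y to its left, z up, the work surface at z = 0. Lengths are in m, angles in rad, forces in N, time in s.
With the tool pointing down it reaches from about 0.225 to 0.875 m from the base axis. Payload 3.4 kg.
Tool frame: the origin (TCP) lies at the very end of the fingers, on their centre line; the grasp point (between the pads) lies behind it (manip.grasp_offset is the z of the grasp point in the tool frame, in m); z points along the fingers, y is the line along which they close (so a half turn about z gives the same grasp; the last joint's range is limited). The gripper opens to 85 mm and grips with 20 to 120 N. Pads are 22 mm wide; open, the fingers measure 114 mm over their backs; the gripper's body (76 mm by 85 mm) begins 54 mm behind the grasp point. The pads swing forward as they close: fully open they stand 13 mm farther back than shut.
Start: joints at [-1.27, 0.276, 1.505, -0, 1.361, -0.121], TCP at [0.235, -0.525, 0.208] pointing down, gripper open.
Joint ranges: [-2.89, 2.89], [-0.75, 2.08], [0.22, 2.7], [-1.18, 4.32], [0.11, 2.71], [-2.7, 2.7]. Speed limits (rad/s): [2.57, 2.57, 3.14, 3.14, 3.14, 3.14].

### API

Orientations are given as a unit quaternion [w, x, y, z].
In Python, from rig import manip gives the robot as it stands.
- The arm moves only by the shell command python3 -m pendant 'ROWS' [FORCE]. ROWS is JSON, a list of rows, each an object of numbers: "dx", "dy", "dz": the shift along the tool's x, y, z in m; "rx", "ry", "rz": the turn, a rotation vector about the tool's x, y, z in degrees; "hand": the finger opening in m, from 0 to 0.0854. In form: [{"dx": .., "dy": .., "dz": .., "rx": .., "ry": .., "rz": .., "hand": ..}, ...]. A call has 1 to 12 rows; each row shifts and turns the commanded pose from where the row before left it, along the tool's axes as they then stand; what a row does not reach is not made up. A row lasts 1/12 s, in which the tool goes at most 41.7 mm and 7.16 degrees, less where a joint would pass 70% of its speed; a pose out of reach is approached as far as the arm can. A call is refused whole if a number of a shift passes 0.0417 or a number of a turn 7.16, either way. A call with a gripper value outside its range is refused whole. The fingers move at their own pace and stop on an object; FORCE is the grip in N (left out, the last holds). Time passes only in rows, so rows that do not move let the fingers close. It gives the time, the measured TCP pose, the force, the opening and the grip force at its end, in the units of the state.
- manip.get_state(): the state, without advancing time (a new reading comes with each control period).
- manip.get_image(name): name is "scene" or "side" or "wrist"; returns a dict with "frame" (400x640x3 uint8, red, green, blue), "fx", "fy", "cx", "cy" (pixels), "distortion" ([k1, k2, p1, p2, k3] as OpenCV has them; the pictures are not rectified), "position" and "attitude" of the camera in the world; the wrist camera has in their place "mount" (4x4, takes a point from camera to tool coordinates, whose origin is the TCP and whose axes are the flange's). Camera axes: x right, y up, looking along -z (the intrinsics and any distortion apply to the point x, -y, -z); pixel columns grow to the right and rows downward; lengths in m; the calibration is good to about 2 mm. A picture is of the moment at which its call begins: read the wrist's pose just before it. There is no depth.
- manip.sign_off(): hands the job in; it is judged then, once.
The state is a dict: "clock": time; "qpos": joint angles; "qd": joint speeds; "effort": joint torques, N m; "position": TCP position; "ee_rot": TCP orientation; "contact_force": force on the tool from outside, world axes, zero at the start; "moment": the same for the moment, N m; "width": finger opening in m; "gripper_force": force on a finger pad.
Only numpy, scipy, OpenCV 4.12 (cv2) and the standard library are available. Lean on these libraries where they do the work, as an engineer would, in place of code of your own. Each camera call takes 0.05 s, during which the arm holds its last target. There are 200 camera calls.

## Working session

There is one attempt and no reset: what is moved stays moved. The work goes in short steps, Python scripts to look and compute and a shell command to move; the robot and the scene stay as the last step left them, time stands still between calls to the robot, and variables do not carry over. Pictures are saved under pics/ and viewed, at most 10 in all, crops included, and the job is handed in when it is done.

```bash
mkdir -p pics; ls; cat > h.py <<'E'
import numpy as np, cv2
from scipy.spatial.transform import Rotation as R
from rig import manip
def rot(q): 
    q=np.asarray(q,float)
    return R.from_quat([q[1],q[2],q[3],q[0]]) if q.shape==(4,) else R.from_matrix(q)
def grab(name,fn=None):
    s=manip.get_state(); im=manip.get_image(name); f=im["frame"]
    if fn: cv2.imwrite(fn,f[:,:,::-1])
    if "mount" in im:
        T=np.eye(4);T[:3,:3]=rot(s["ee_rot"]).as_matrix();T[:3,3]=s["position"]
        M=T@np.array(im["mount"]); im["C"],im["Rm"]=M[:3,3],M[:3,:3]
    else: im["C"],im["Rm"]=np.array(im["position"]),rot(im["attitude"]).as_matrix()
    im["K"]=np.array([[im["fx"],0,im["cx"]],[0,im["fy"],im["cy"]],[0,0,1.]])
    im["D"]=np.array(im["distortion"],float)
    return im
def ray(im,uv):
    p=cv2.undistortPoints(np.array(uv,float).reshape(-1,1,2),im["K"],im["D"]).reshape(-1,2)
    d=np.c_[p[:,0],-p[:,1],-np.ones(len(p))]@im["Rm"].T
    return im["C"],d/np.linalg.norm(d,axis=1)[:,None]
def onplane(im,uv,z):
    C,d=ray(im,uv); return C+d*((z-C[2])/d[:,2])[:,None]
def proj(im,P):
    p=(np.atleast_2d(P)-im["C"])@im["Rm"]; p=p*[1,-1,-1]
    return cv2.projectPoints(p,np.zeros(3),np.zeros(3),im["K"],im["D"])[0].reshape(-1,2)
def tri(rays):
    A=np.zeros((3,3));b=np.zeros(3)
    for C,d in rays:
        P=np.eye(3)-np.outer(d,d);A+=P;b+=P@C
    return np.linalg.solve(A,b)
E
python3 - <<'E'
from h import *
for n in("scene","side"):
    im=grab(n,f"pics/{n}0.png"); print(n,im["C"],im["Rm"][:,2],im["fx"],im["D"])
s=manip.get_state();print(s,manip.grasp_offset)
E
```

```text
pics
scene [-0.06747377  1.0454161   0.61339113] [-0.44628256  0.7915951   0.41738362] 471.2680671689426 [-0.05712299  0.          0.          0.          0.        ]
side [0.55385482 1.12927856 0.87686881] [0.02252657 0.81224755 0.58287775] 519.2138156815272 [0.053329 0.       0.       0.       0.      ]
{'clock': 0.1, 'qpos': array([-1.26995951e+00,  2.76534443e-01,  1.50601716e+00,  2.05850816e-05,
        1.36071039e+00, -1.20990718e-01]), 'qd': array([ 0.00336924, -0.00064688, -0.00373788,  0.0003791 ,  0.00088104,
        0.0016155 ]), 'effort': array([ 1.03612132e-03, -4.17700410e+01, -2.46405619e+01, -2.52165055e-04,
        5.85480739e-03,  1.92249416e-06]), 'position': array([ 0.23527399, -0.52409553,  0.20672048]), 'ee_rot': array([-8.32201945e-04,  9.77840133e-01,  2.09351325e-01, -6.49312250e-05]), 'contact_force': array([ 0.46652629, -0.78549406, -0.42702707]), 'moment': array([0.00994856, 0.04577067, 0.00175751]), 'gripper_force': 0.0, 'width': 0.08535506556439591} -0.0187
```

View pics/scene0.png

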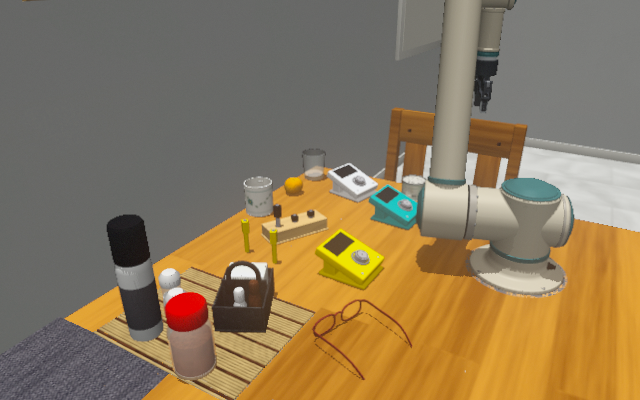

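View pics/side0.png

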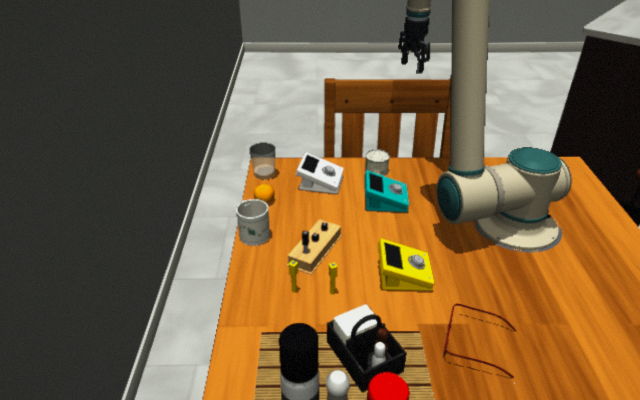

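The scene view shows the long probe at (277,207) with short heads at (295,217) and (310,213), and the white station's pad at (359,180). In the side view, the probe is at (305,233), the shorts at (315,236) and (324,225), and the pad at (329,170). I'll triangulate these coarsely.

```bash
python3 - <<'E'
from h import *
a=grab("scene");b=grab("side")
for n,u,v,z in [("probe",(277,206),(305,232),.094),("s1",(295,217),(316,236),.05),("s2",(310,212),(324,225),.05),("pad",(359,180),(329,170),.056)]:
    ra=ray(a,u);rb=ray(b,v)
    print(n,tri([(ra[0],ra[1][0]),(rb[0],rb[1][0])]).round(3),onplane(a,u,z)[0].round(3),onplane(b,v,z)[0].round(3))
w=grab("wrist","pics/w0.png");print(w["mount"],w["fx"],w["D"])
cv2.imwrite("pics/crops.png",np.hstack([cv2.resize(a["frame"][140:260,240:390,::-1],None,fx=2.6,fy=2.6,interpolation=2),cv2.resize(b["frame"][140:260,240:390,::-1],None,fx=2.6,fy=2.6,interpolation=2)]))
E
```

```text
probe [0.579 0.146 0.089] [0.572 0.157 0.094] [0.579 0.15  0.094]
s1 [0.552 0.104 0.044] [0.546 0.114 0.05 ] [0.552 0.111 0.05 ]
s2 [0.532 0.061 0.046] [0.527 0.069 0.05 ] [0.532 0.066 0.05 ]
pad [ 0.513 -0.207  0.048] [ 0.504 -0.189  0.056] [ 0.513 -0.194  0.056]
[[ 7.16841980e-04  9.48977638e-01  3.15342556e-01  8.04653683e-02]
 [ 9.99999730e-01 -7.31805555e-04 -7.09535656e-05  1.50171578e-03]
 [ 1.63436087e-04  3.15342522e-01 -9.48977907e-01 -1.66835672e-01]
 [ 0.00000000e+00  0.00000000e+00  0.00000000e+00  1.00000000e+00]] 285.7335034997168 [-0.02226715  0.          0.          0.          0.        ]
```

View pics/crops.png

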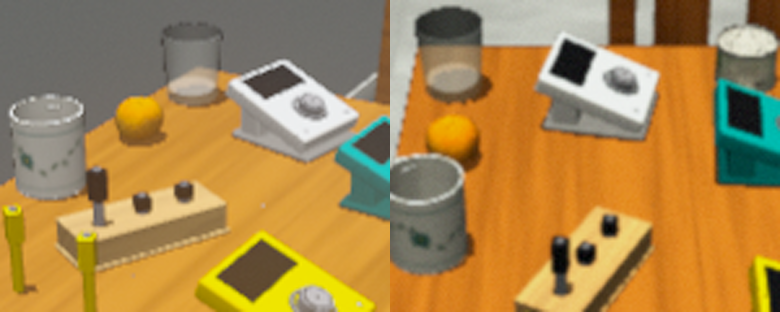

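The crops confirm that the white station's low side faces the robot. They also show the long probe at the far (+y) end of the tray, at about (0.578, 0.15). The coarse points agree with the pocket spacing of 50 mm, so I'll move the wrist camera over the station.

```bash
python3 -m pendant '[{"dx":0.014,"dy":-0.008,"dz":-0.006},{"dx":0.0286,"dy":-0.0158,"dz":-0.006},{"dx":0.0286,"dy":-0.0158,"dz":-0.006},{"dx":0.0286,"dy":-0.0158,"dz":-0.006},{"dx":0.0286,"dy":-0.0158,"dz":-0.006},{"dx":0.0286,"dy":-0.0158,"dz":-0.006},{"dx":0.0286,"dy":-0.0158,"dz":-0.006},{"dx":0.0286,"dy":-0.0158,"dz":-0.006},{"dx":0.0286,"dy":-0.0158,"dz":-0.006},{"dx":0.0286,"dy":-0.0158,"dz":-0.006},{"dx":0.0286,"dy":-0.0158,"dz":-0.006},{"dx":0.028,"dy":-0.016,"dz":-0.006}]'
python3 -m pendant '[{},{},{}]'
python3 - <<'E'
from h import *
w=grab("wrist","pics/w1.png"); np.savez("w1.npz",**{k:w[k] for k in("frame","C","Rm","K","D")})
print(proj(w,[.513,-.2,.056]))
E
```

```text
[[  90.20507458 -286.97514386]]invalid input
invalid input
```

View pics/w1.png

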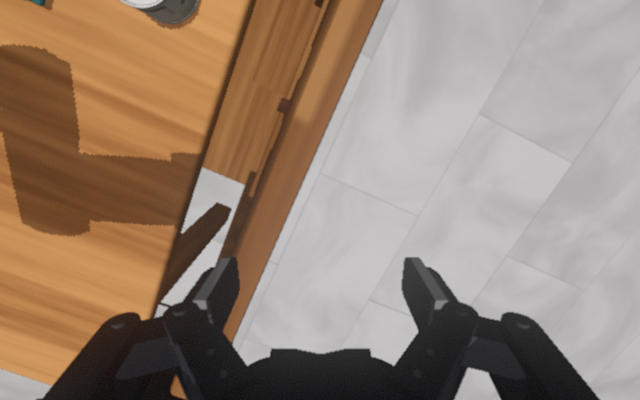

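The picture shows only floor and table edge because the arm has not moved: the rows were rejected as invalid. I'll try rows with all the keys.

```bash
python3 -m pendant '[{"dx":0.014,"dy":-0.008,"dz":-0.006,"rx":0,"ry":0,"rz":0,"hand":0.085}]'; python3 -m pendant --help | head -20
```

```text
clock: 0.38
position: [0.2436, -0.5127, 0.2122]
ee_rot: [-0.001, 0.978, 0.208, -0.001]
contact_force: [-0.4, -0.4, -0.4]
width: 0.0847
gripper_force: 0.0invalid input: not JSON, or not a number
```

```bash
python3 -m pendant '[{"dx":0.0286,"dy":-0.0158,"dz":-0.006,"rx":0,"ry":0,"rz":0,"hand":0.085},{"dx":0.0286,"dy":-0.0158,"dz":-0.006,"rx":0,"ry":0,"rz":0,"hand":0.085},{"dx":0.0286,"dy":-0.0158,"dz":-0.006,"rx":0,"ry":0,"rz":0,"hand":0.085},{"dx":0.0286,"dy":-0.0158,"dz":-0.006,"rx":0,"ry":0,"rz":0,"hand":0.085},{"dx":0.0286,"dy":-0.0158,"dz":-0.006,"rx":0,"ry":0,"rz":0,"hand":0.085},{"dx":0.0286,"dy":-0.0158,"dz":-0.006,"rx":0,"ry":0,"rz":0,"hand":0.085},{"dx":0.0286,"dy":-0.0158,"dz":-0.006,"rx":0,"ry":0,"rz":0,"hand":0.085},{"dx":0.0286,"dy":-0.0158,"dz":-0.006,"rx":0,"ry":0,"rz":0,"hand":0.085},{"dx":0.0286,"dy":-0.0158,"dz":-0.006,"rx":0,"ry":0,"rz":0,"hand":0.085},{"dx":0.0286,"dy":-0.0158,"dz":-0.006,"rx":0,"ry":0,"rz":0,"hand":0.085},{"dx":0.028,"dy":-0.016,"dz":-0.006,"rx":0,"ry":0,"rz":0,"hand":0.085},{"dx":0,"dy":0,"dz":0,"rx":0,"ry":0,"rz":0,"hand":0.085}]'
python3 -m pendant '[{"dx":0,"dy":0,"dz":0,"rx":0,"ry":0,"rz":0,"hand":0.085},{"dx":0,"dy":0,"dz":0,"rx":0,"ry":0,"rz":0,"hand":0.085}]'
python3 - <<'E'
from h import *
w=grab("wrist","pics/w2.png"); np.savez("w1.npz",**{k:w[k] for k in("frame","C","Rm","K","D")})
print(proj(w,[.513,-.2,.056]))
E
```

```text
clock: 1.38
position: [0.4635, -0.219, 0.2813]
ee_rot: [-0.001, 0.977, 0.212, 0.003]
contact_force: [-0.7, -0.0, 0.8]
width: 0.0852
gripper_force: 0.0
clock: 1.55
position: [0.4598, -0.2239, 0.2796]
ee_rot: [0.0, 0.978, 0.21, -0.0]
contact_force: [-0.9, 1.4, -0.1]
width: 0.0851
gripper_force: 0.0
[[319.02456399 125.41646746]]
```

View pics/w2.png

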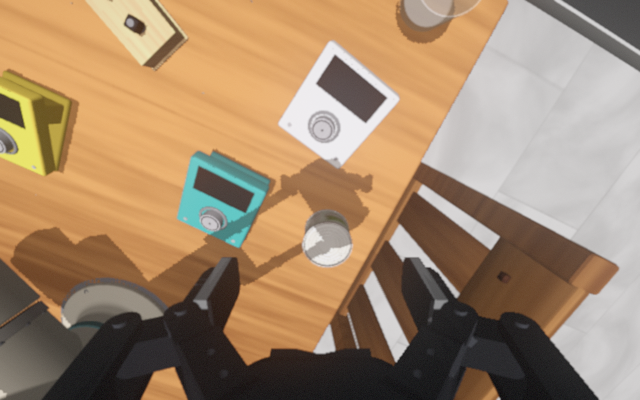

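The wrist view shows the white station with its pad at about (322,126), low edge (279,122)–(334,164) and high edge (333,41)–(399,98). The tray is at the top left. Next I'll move over the probe and save the station measurement alongside.

```bash
python3 -m pendant '[{"dx":0.012,"dy":-0.0136,"dz":0.004,"rx":0,"ry":0,"rz":0,"hand":0.05},{"dx":0.0237,"dy":-0.0266,"dz":0.0085,"rx":0,"ry":0,"rz":0,"hand":0.05},{"dx":0.0237,"dy":-0.0266,"dz":0.0085,"rx":0,"ry":0,"rz":0,"hand":0.05},{"dx":0.0237,"dy":-0.0266,"dz":0.0085,"rx":0,"ry":0,"rz":0,"hand":0.05},{"dx":0.0237,"dy":-0.0266,"dz":0.0085,"rx":0,"ry":0,"rz":0,"hand":0.05},{"dx":0.0237,"dy":-0.0266,"dz":0.0085,"rx":0,"ry":0,"rz":0,"hand":0.05},{"dx":0.0237,"dy":-0.0266,"dz":0.0085,"rx":0,"ry":0,"rz":0,"hand":0.05},{"dx":0.0237,"dy":-0.0266,"dz":0.0085,"rx":0,"ry":0,"rz":0,"hand":0.05},{"dx":0.0237,"dy":-0.0266,"dz":0.0085,"rx":0,"ry":0,"rz":0,"hand":0.05},{"dx":0.0237,"dy":-0.0266,"dz":0.0085,"rx":0,"ry":0,"rz":0,"hand":0.05},{"dx":0.0237,"dy":-0.0266,"dz":0.0085,"rx":0,"ry":0,"rz":0,"hand":0.05},{"dx":0.012,"dy":-0.013,"dz":0.004,"rx":0,"ry":0,"rz":0,"hand":0.05}]'
python3 -m pendant '[{"dx":0,"dy":0,"dz":0,"rx":0,"ry":0,"rz":0,"hand":0.05},{"dx":0,"dy":0,"dz":0,"rx":0,"ry":0,"rz":0,"hand":0.05},{"dx":0,"dy":0,"dz":0,"rx":0,"ry":0,"rz":0,"hand":0.05}]'
python3 - <<'E'
from h import *
w=grab("wrist","pics/w3.png"); np.savez("w3.npz",**{k:w[k] for k in("frame","C","Rm","K","D")})
a=dict(np.load("w1.npz"))
p=onplane(a,[(322,126)],.056)[0]
lo=onplane(a,[(279,122),(334,164)],.029);hi=onplane(a,[(333,41),(399,98)],.075)
print("pad",p,"lo",lo,"hi",hi)
for e in(lo,hi): d=e[0]-e[1];print(np.linalg.norm(d),np.degrees(np.arctan2(d[1],d[0]))-90)
c=hi.mean(0)-lo.mean(0);print(np.linalg.norm(c[:2]),np.degrees(np.arctan2(c[1],c[0])))
b=manip.get_state();print(b["position"])
E
```

```text
clock: 2.6
position: [0.5788, 0.1517, 0.1848]
ee_rot: [-0.001, 0.978, 0.209, -0.001]
contact_force: [0.4, -0.9, 1.0]
width: 0.05
gripper_force: 0.0
clock: 2.85
position: [0.5783, 0.1477, 0.1864]
ee_rot: [0.001, 0.978, 0.209, -0.0]
contact_force: [0.8, 0.1, -0.0]
width: 0.0502
gripper_force: 0.0
pad [ 0.51393521 -0.20389786  0.056     ] lo [[ 0.49267407 -0.14715378  0.029     ]
 [ 0.47036727 -0.24324549  0.029     ]] hi [[ 0.60745157 -0.17540045  0.075     ]
 [ 0.58420931 -0.27557649  0.075     ]]
0.09864690205525777 -13.069205423401897
0.1028369646981493 -13.062317213305406
0.11825454348318995 -14.840703029822661
[0.57837298 0.14755458 0.18671081]
```

View pics/w3.png

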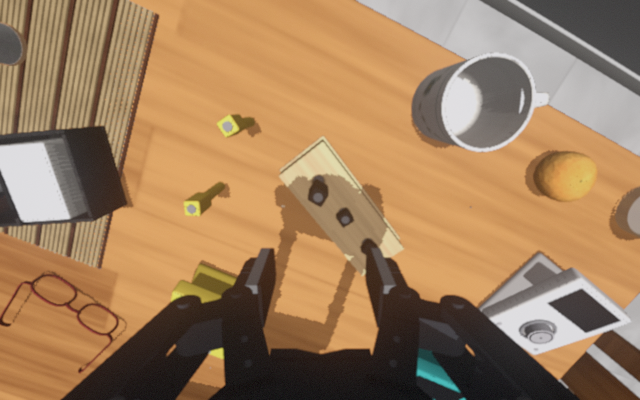

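The wrist view shows the tray with its long axis running from about (300,160) to (385,265). The probe head is near (318,190), with short heads at (345,217) and (368,247). I'll enlarge it to read the head's flats.

```bash
python3 - <<'E'
from h import *
a=dict(np.load("w3.npz"))
f=a["frame"][130:280,270:410,::-1]
cv2.imwrite("pics/c3.png",cv2.resize(f,None,fx=4,fy=4,interpolation=cv2.INTER_CUBIC))
print(proj(a,[[.578,.15,.094],[.578,.15,.06],[.578,.15,.034]]).round())
E
```

```text
[[316. 196.]
 [317. 187.]
 [317. 181.]]
```

View pics/c3.png

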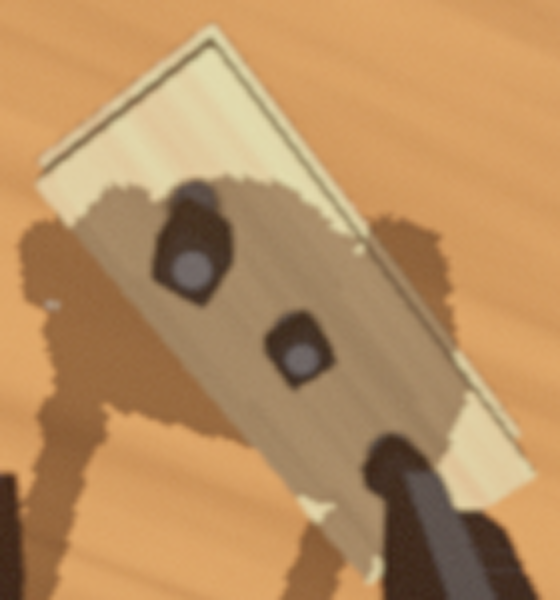

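The cap dot's centre is at about full-frame (318,197.5). The head's top-face corners are at crop (153,275), (203,305) and (232,255). I'll work out position and yaw from these.

```bash
python3 - <<'E'
from h import *
a=dict(np.load("w3.npz"))
g=a["frame"].max(2).astype(int); m=((g<75)*255).astype(np.uint8)
n,l,st,ce=cv2.connectedComponentsWithStats(m[170:210,300:335]); print(st,ce)
k=1+np.argmax(st[1:,4]); M=(l==k).astype(np.uint8)
c=max(cv2.findContours(M,0,1)[0],key=cv2.contourArea); h=cv2.convexHull(c).reshape(-1,2)+[300,170]; print(h.tolist())
cr=np.array([[153,275],[203,305],[232,255]])/4+[270,130]-.375
P=onplane(a,cr,.094);print(P)
s=manip.get_state();T=rot(s["ee_rot"]).as_matrix()
c=onplane(a,[(270+192/4-.4,130+270/4-.4)],.094)[0];print("cap",c,"mid",(P[0]+P[2])/2)
for i,j in((0,1),(1,2)):
    d=T.T@(P[j]-P[i]);print(np.linalg.norm(d),"tool angle x->y",np.degrees(np.arctan2(d[1],d[0])))
tr=onplane(a,np.array([[40,160],[210,30],[520,430]])/4+[270,130],.005)
for i,j in((0,1),(1,2)):
    d=T.T@(tr[j]-tr[i]);print("tray",np.linalg.norm(d),np.degrees(np.arctan2(d[1],d[0])))
print("rel", T.T@(c-s["position"]))
E
```

```text
[[   0    0   35   40 1222]
 [   9   10   18   22  166]
 [  17   30    7    5   12]] [[16.80278232 19.47954173]
 [18.23493976 18.69879518]
 [20.         32.66666667]]
[[317, 180], [319, 181], [322, 183], [326, 187], [326, 195], [325, 197], [324, 198], [313, 201], [310, 199], [309, 198], [309, 196], [310, 190], [314, 182], [316, 180]]
[[0.57288701 0.15630869 0.094     ]
 [0.57085455 0.14236866 0.094     ]
 [0.58507041 0.14122373 0.094     ]]
cap [0.57782594 0.14838014 0.094     ] mid [0.57897871 0.14876621 0.094     ]
0.01408740954630099 tool angle x->y 122.34098374057969
0.014261891457709047 tool angle x->y 28.650344704072307
tray 0.06567030761844779 53.019243520948685
tray 0.16776960736227167 141.46762062177814
rel [-0.00011879 -0.00105183  0.09271006]
```

The head is at (0.578, 0.148) with top z = 0.094. Its flats are turned +30.5° in the tool frame, and both measured sides of about 14 mm fit the 16 mm head. I'll turn, then descend so the TCP is at z of about 0.062.

```bash
python3 -m pendant '[{"dx":0,"dy":-0.001,"dz":0,"rx":0,"ry":0,"rz":6.1,"hand":0.04},{"dx":0,"dy":0,"dz":0,"rx":0,"ry":0,"rz":6.1,"hand":0.04},{"dx":0,"dy":0,"dz":0,"rx":0,"ry":0,"rz":6.1,"hand":0.04},{"dx":0,"dy":0,"dz":0,"rx":0,"ry":0,"rz":6.1,"hand":0.04},{"dx":0,"dy":0,"dz":0.005,"rx":0,"ry":0,"rz":6.1,"hand":0.04},{"dx":0,"dy":0,"dz":0.015,"rx":0,"ry":0,"rz":0,"hand":0.04},{"dx":0,"dy":0,"dz":0.02,"rx":0,"ry":0,"rz":0,"hand":0.04},{"dx":0,"dy":0,"dz":0.02,"rx":0,"ry":0,"rz":0,"hand":0.04},{"dx":0,"dy":0,"dz":0.02,"rx":0,"ry":0,"rz":0,"hand":0.04},{"dx":0,"dy":0,"dz":0.02,"rx":0,"ry":0,"rz":0,"hand":0.04},{"dx":0,"dy":0,"dz":0.015,"rx":0,"ry":0,"rz":0,"hand":0.04},{"dx":0,"dy":0,"dz":0.008,"rx":0,"ry":0,"rz":0,"hand":0.04}]'; python3 -m pendant '[{"dx":0,"dy":0,"dz":0,"rx":0,"ry":0,"rz":0,"hand":0.04},{"dx":0,"dy":0,"dz":0,"rx":0,"ry":0,"rz":0,"hand":0.04}]'
python3 - <<'E'
from h import *
w=grab("wrist");cv2.imwrite("pics/c4.png",cv2.resize(w["frame"][120:340,190:450,::-1],None,fx=2.5,fy=2.5))
E
```

```text
clock: 3.9
position: [0.5768, 0.1484, 0.0621]
ee_rot: [0.001, 0.998, -0.056, -0.001]
contact_force: [0.0, -0.4, 0.4]
width: 0.0399
gripper_force: 0.0
clock: 4.07
position: [0.5784, 0.1495, 0.064]
ee_rot: [0.0, 0.998, -0.056, 0.0]
contact_force: [0.9, -0.2, 0.4]
width: 0.0399
gripper_force: 0.0
```

View pics/c4.png

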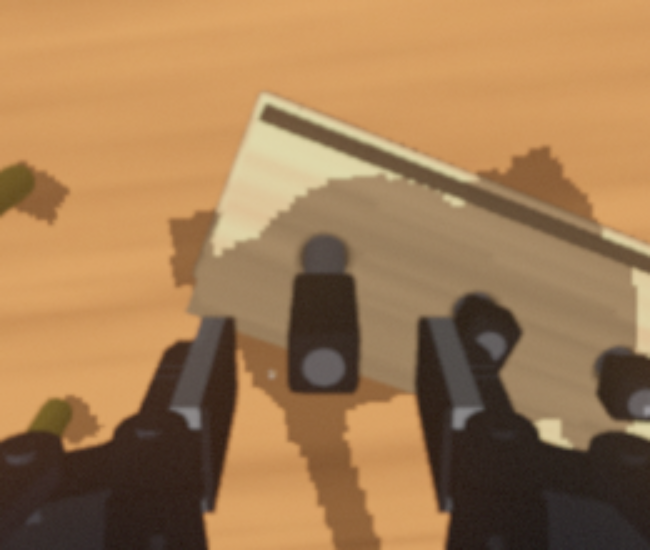

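The crop shows the square head upright between the fingers, aligned with them and roughly centred (cap at crop (323,367)). I'll close.

```bash
python3 -m pendant '[{"dx":-0.0015,"dy":0,"dz":0.001,"rx":0,"ry":0,"rz":0,"hand":0.03},{"dx":0,"dy":0,"dz":0,"rx":0,"ry":0,"rz":0,"hand":0.01},{"dx":0,"dy":0,"dz":0,"rx":0,"ry":0,"rz":0,"hand":0.008},{"dx":0,"dy":0,"dz":0,"rx":0,"ry":0,"rz":0,"hand":0.008},{"dx":0,"dy":0,"dz":0,"rx":0,"ry":0,"rz":0,"hand":0.008},{"dx":0,"dy":0,"dz":0,"rx":0,"ry":0,"rz":0,"hand":0.008}]' 40
```

```text
clock: 4.62
position: [0.5774, 0.1507, 0.0636]
ee_rot: [-0.0, 0.998, -0.055, 0.001]
contact_force: [-0.9, -1.2, 5.8]
width: 0.0143
gripper_force: 39.5
```

```bash
python3 -m pendant '[{"dx":0,"dy":0,"dz":-0.004,"rx":0,"ry":0,"rz":0,"hand":0.008},{"dx":0,"dy":0,"dz":-0.008,"rx":0,"ry":0,"rz":0,"hand":0.008},{"dx":0,"dy":0,"dz":-0.01,"rx":0,"ry":0,"rz":0,"hand":0.008},{"dx":0,"dy":0,"dz":-0.012,"rx":0,"ry":0,"rz":0,"hand":0.008},{"dx":0,"dy":0,"dz":-0.015,"rx":0,"ry":0,"rz":0,"hand":0.008},{"dx":0,"dy":0,"dz":-0.02,"rx":0,"ry":0,"rz":0,"hand":0.008},{"dx":0,"dy":0,"dz":-0.02,"rx":0,"ry":0,"rz":0,"hand":0.008},{"dx":0,"dy":0,"dz":-0.02,"rx":0,"ry":0,"rz":0,"hand":0.008},{"dx":0,"dy":0,"dz":-0.015,"rx":0,"ry":0,"rz":0,"hand":0.008},{"dx":0,"dy":0,"dz":0,"rx":0,"ry":0,"rz":0,"hand":0.008},{"dx":0,"dy":0,"dz":0,"rx":0,"ry":0,"rz":0,"hand":0.008}]' 40
python3 - <<'E'
from h import *
np.set_printoptions(precision=4,suppress=True)
w=grab("wrist");cv2.imwrite("pics/c5.png",cv2.resize(w["frame"][80:360,150:490,::-1],None,fx=2.1,fy=2.1))
cv2.imwrite("pics/side5.png",grab("side")["frame"][:,:,::-1])
s=manip.get_state();p=s["position"];T=rot(s["ee_rot"]).as_matrix();print(p)
psi=np.radians(-13.5);t=np.radians(20)
n=np.array([-np.sin(t)*np.cos(psi),-np.sin(t)*np.sin(psi),np.cos(t)])
spot=np.array([.514,-.204,.056]);goal=spot+n*(.0576+.04)
print("n",n,"goal",goal,"shift in tool now",T.T@(goal-p))
# minimal rotation taking tool z to -n, in tool axes
z=T.T@(-n);ax=np.cross([0,0,1],z);ang=np.arcsin(np.linalg.norm(ax));print("rotvec deg",np.degrees(ang)*ax/np.linalg.norm(ax))
E
```

```text
clock: 5.53
position: [0.577, 0.1507, 0.1876]
ee_rot: [-0.0, 0.998, -0.055, 0.001]
contact_force: [0.1, 0.8, -1.5]
width: 0.0147
gripper_force: 39.1
[0.5757 0.1505 0.1855]
n [-0.3326  0.0798  0.9397] goal [ 0.4815 -0.1962  0.1477] shift in tool now [-0.0553  0.3549  0.0381]
rotvec deg [-2.4646 19.9526  0.    ]
```

View pics/c5.png

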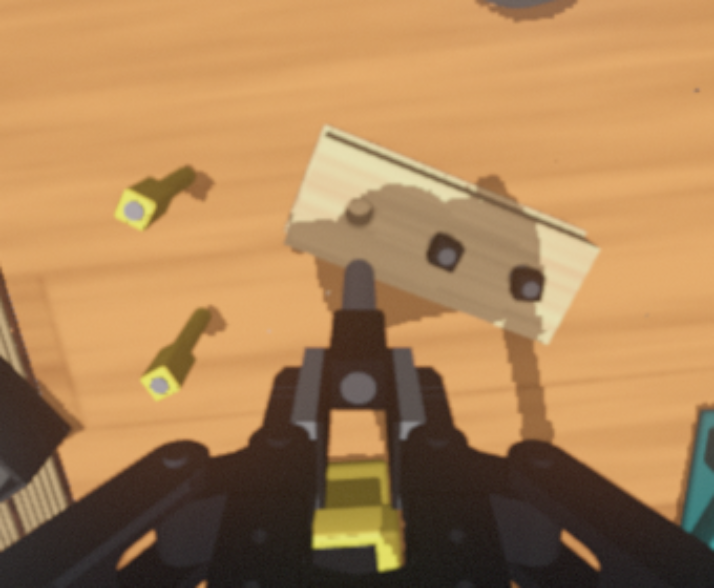

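The probe hangs straight from the fingers, with its foot at crop (359,262) and its cap at (358,387). Its pocket is empty and both short probes are still in theirs. I'll carry it across at height, then tilt 20°.

```bash
python3 -m pendant '[{"dx":-0.002,"dy":0.015,"dz":0,"rx":0,"ry":0,"rz":0,"hand":0.008},{"dx":-0.005,"dy":0.03,"dz":0,"rx":0,"ry":0,"rz":0,"hand":0.008},{"dx":-0.006,"dy":0.036,"dz":0,"rx":0,"ry":0,"rz":0,"hand":0.008},{"dx":-0.006,"dy":0.036,"dz":0,"rx":0,"ry":0,"rz":0,"hand":0.008},{"dx":-0.006,"dy":0.036,"dz":0,"rx":0,"ry":0,"rz":0,"hand":0.008},{"dx":-0.006,"dy":0.036,"dz":0,"rx":0,"ry":0,"rz":0,"hand":0.008},{"dx":-0.006,"dy":0.036,"dz":0,"rx":0,"ry":0,"rz":0,"hand":0.008},{"dx":-0.006,"dy":0.036,"dz":0,"rx":0,"ry":0,"rz":0,"hand":0.008},{"dx":-0.006,"dy":0.036,"dz":0,"rx":0,"ry":0,"rz":0,"hand":0.008},{"dx":-0.004,"dy":0.036,"dz":0,"rx":0,"ry":0,"rz":0,"hand":0.008},{"dx":-0.002,"dy":0.022,"dz":0,"rx":0,"ry":0,"rz":0,"hand":0.008},{"dx":0,"dy":0,"dz":0,"rx":0,"ry":0,"rz":0,"hand":0.008}]' 40
python3 -m pendant '[{"dx":0,"dy":0,"dz":0,"rx":-0.3,"ry":2.5,"rz":0,"hand":0.008},{"dx":0,"dy":0,"dz":0,"rx":-0.6,"ry":5,"rz":0,"hand":0.008},{"dx":0,"dy":0,"dz":0,"rx":-0.6,"ry":5,"rz":0,"hand":0.008},{"dx":0,"dy":0,"dz":0,"rx":-0.6,"ry":5,"rz":0,"hand":0.008},{"dx":0,"dy":0,"dz":0,"rx":-0.4,"ry":2.5,"rz":0,"hand":0.008},{"dx":0,"dy":0,"dz":0,"rx":0,"ry":0,"rz":0,"hand":0.008},{"dx":0,"dy":0,"dz":0,"rx":0,"ry":0,"rz":0,"hand":0.008}]' 40
python3 - <<'E'
from h import *
np.set_printoptions(precision=4,suppress=True)
w=grab("wrist");np.savez("w6.npz",**{k:w[k] for k in("frame","C","Rm","K","D")})
cv2.imwrite("pics/c6.png",cv2.resize(w["frame"][60:340,140:500,::-1],None,fx=2.1,fy=2.1,interpolation=cv2.INTER_CUBIC))
s=manip.get_state();p=s["position"];T=rot(s["ee_rot"]).as_matrix();print(p)
psi=np.radians(-13.5);t=np.radians(20)
n=np.array([-np.sin(t)*np.cos(psi),-np.sin(t)*np.sin(psi),np.cos(t)])
spot=np.array([.514,-.204,.056])
print("spot in tool",T.T@(spot-p),"n in tool",T.T@n, "proj", proj(w,spot), proj(w,p+T@[0,0,.0576]),proj(w,p+T@[0,0,-.0304]))
print(w["frame"][185:275:1,320].mean(1).astype(int).tolist())
E
```

```text
clock: 6.63
position: [0.4806, -0.2009, 0.1853]
ee_rot: [0.001, 0.998, -0.058, -0.001]
contact_force: [0.5, -0.2, -0.1]
width: 0.0142
gripper_force: 39.2
clock: 7.22
position: [0.4815, -0.1956, 0.1858]
ee_rot: [0.031, 0.983, -0.055, 0.171]
contact_force: [0.1, 0.7, 0.1]
width: 0.0145
gripper_force: 39.2
[ 0.4827 -0.1962  0.1864]
spot in tool [-0.0145 -0.0015  0.1335] n in tool [ 0.0018  0.0001 -1.    ] proj [[317.8995 198.0505]] [[318.9113 208.9454]] [[318.0664 263.77  ]]
[194, 155, 146, 183, 191, 157, 138, 179, 196, 198, 196, 195, 196, 195, 196, 190, 158, 124, 117, 121, 123, 125, 125, 126, 125, 125, 126, 126, 125, 124, 124, 124, 123, 125, 126, 125, 123, 123, 124, 124, 125, 122, 97, 76, 68, 69, 67, 65, 67, 66, 65, 64, 63, 65, 62, 62, 64, 60, 64, 59, 60, 60, 64, 58, 57, 64, 66, 70, 65, 67, 60, 79, 121, 148, 156, 156, 155, 156, 154, 154, 154, 154, 154, 154, 155, 156, 148, 110, 65, 61]
```

View pics/c6.png

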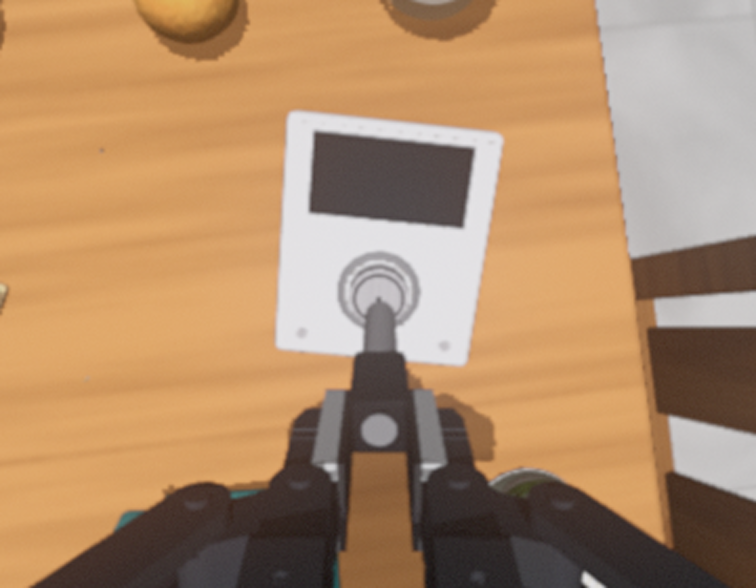

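The crop shows the probe coaxial with the tool: the cap row and foot-rim row both match the on-axis projection to about 1 px. The white panel's corners are at crop (290,112), (502,135), (467,364) and (276,348), and the collar centre is near (378.5,291). I'll check the panel normal and the spot from these.

```bash
python3 - <<'E'
from h import *
np.set_printoptions(precision=4,suppress=True)
a=dict(np.load("w6.npz")); s=manip.get_state();p=s["position"];T=rot(s["ee_rot"]).as_matrix()
t=np.radians(20);spot=np.array([.514,-.204,.056])
f=lambda c:np.array(c)/2.1+[140,60]-.26
def cast(uv,P0,n):
    C,d=ray(a,uv);return C+d*(((P0-C)@n)/(d@n))[:,None]
for ps in(-13.5,-12,-15):
  for tt in (20,):
    psi=np.radians(ps);t=np.radians(tt)
    n=np.array([-np.sin(t)*np.cos(psi),-np.sin(t)*np.sin(psi),np.cos(t)])
    ex=np.array([np.cos(t)*np.cos(psi),np.cos(t)*np.sin(psi),np.sin(t)]);ey=np.cross(n,ex)
    Q=cast(f([[290,112],[502,135],[467,364],[276,348]]),spot-.012*n,n)
    q=(Q-spot)@np.c_[ex,ey]
    d=np.roll(q,-1,0)-q
    print(ps,"corners\n",q,"len",np.linalg.norm(d,axis=1),"ang",np.degrees(np.arctan2(d[:,1],d[:,0])))
    c=cast(f([[378.5,291]]),spot-.009*n,n)[0]+.009*n
    print("spot est",c,"in tool",T.T@(c-p),"n tool",T.T@n)
E
```

```text
-13.5 corners
 [[ 0.0834  0.0525]
 [ 0.0857 -0.0542]
 [-0.0407 -0.0581]
 [-0.0444  0.0504]] len [0.1068 0.1264 0.1085 0.1278] ang [ -88.8029 -178.2561   91.9575    0.9661]
spot est [ 0.5108 -0.206   0.055 ] in tool [-0.0176  0.0007  0.1335] n tool [ 0.0018  0.0001 -1.    ]
-12 corners
 [[ 0.0847  0.0503]
 [ 0.0843 -0.0565]
 [-0.0423 -0.0573]
 [-0.0429  0.0513]] len [0.1068 0.1266 0.1086 0.1276] ang [ -90.2279 -179.6637   90.3234   -0.4438]
spot est [ 0.5108 -0.206   0.055 ] in tool [-0.0176  0.0008  0.1336] n tool [ 0.0008  0.009  -1.    ]
-15 corners
 [[ 0.0821  0.0548]
 [ 0.087  -0.0519]
 [-0.039  -0.0588]
 [-0.0458  0.0494]] len [0.1068 0.1262 0.1085 0.128 ] ang [ -87.3779 -176.8508   93.5912    2.3778]
spot est [ 0.5108 -0.2059  0.0551] in tool [-0.0176  0.0007  0.1335] n tool [ 0.003  -0.0088 -1.    ]
```

The corners give a clean rectangle at yaw −12°, so the tool is within 0.5° of the normal. The corners and the collar both put the spot at tool (−0.0176, ~0). I'll align and descend to a gap of about 14 mm, then re-fit the collar circle numerically.

```bash
python3 -m pendant '[{"dx":-0.004,"dy":0,"dz":0.006,"rx":0.5,"ry":0,"rz":0,"hand":0.008},{"dx":-0.0065,"dy":0,"dz":0.012,"rx":0,"ry":0,"rz":0,"hand":0.008},{"dx":-0.007,"dy":0,"dz":0.014,"rx":0,"ry":0,"rz":0,"hand":0.008},{"dx":0,"dy":0,"dz":0.014,"rx":0,"ry":0,"rz":0,"hand":0.008},{"dx":0,"dy":0,"dz":0.012,"rx":0,"ry":0,"rz":0,"hand":0.008},{"dx":0,"dy":0,"dz":0.004,"rx":0,"ry":0,"rz":0,"hand":0.008},{"dx":0,"dy":0,"dz":0,"rx":0,"ry":0,"rz":0,"hand":0.008},{"dx":0,"dy":0,"dz":0,"rx":0,"ry":0,"rz":0,"hand":0.008}]' 40
cat > avg.py <<'E'
from h import *
np.set_printoptions(precision=4,suppress=True)
def avg(k=10):
    P=[];F=[];Z=[]
    for _ in range(k):
        w=grab("wrist");s=manip.get_state();T=rot(s["ee_rot"]).as_matrix()
        P.append(s["position"]);F.append(T.T@s["contact_force"]);Z.append(T)
    return w,np.mean(P,0),R.from_matrix(Z).mean().as_matrix(),np.mean(F,0),np.std(F,0),s["clock"]
E
python3 - <<'E'
from avg import *
from scipy.optimize import least_squares
w,p,T,F,sd,ck=avg(8);print(ck,"p",p,"F tool",F,sd)
psi=np.radians(-12);t=np.radians(20)
n=np.array([-np.sin(t)*np.cos(psi),-np.sin(t)*np.sin(psi),np.cos(t)]);print("n tool",T.T@n)
w["C"]=p+T@np.array(w["mount"])[:3,3];w["Rm"]=T@np.array(w["mount"])[:3,:3]
spot=np.array([.5108,-.206,.055]);print("spot tool",T.T@(spot-p))
ex=np.array([np.cos(t)*np.cos(psi),np.cos(t)*np.sin(psi),np.sin(t)]);ey=np.cross(n,ex)
g=cv2.cvtColor(w["frame"],cv2.COLOR_RGB2GRAY).astype(float)
g=cv2.GaussianBlur(g,(3,3),0)
# radial search for collar's outer edge (white outside -> grey inside), upper arc
pts=[]
for th in np.radians(np.arange(-80,81,8)):
    r=np.arange(.032,.018,-.0003)
    uv=proj(w,spot-.009*n+r[:,None]*(np.cos(th)*ex+np.sin(th)*ey))
    v=cv2.remap(g.astype(np.float32),uv[:,0].astype(np.float32).reshape(1,-1),uv[:,1].astype(np.float32).reshape(1,-1),1)[0]
    d=np.diff(v);k=np.argmin(d);pts.append([np.degrees(th),r[k],d[k]])
pts=np.array(pts);print(pts[:,1])
th=np.radians(pts[:,0]);X=np.c_[pts[:,1]*np.cos(th),pts[:,1]*np.sin(th)]
f=least_squares(lambda q:np.hypot(*(X-q[:2]).T)-q[2],[0,0,.023],loss="soft_l1",f_scale=.0005)
print("collar offset x,y,r",f.x, "foot px",proj(w,p+T@[0,0,.0576]))
c=spot+f.x[0]*ex+f.x[1]*ey;print("spot",c,"tool",T.T@(c-p))
row=w["frame"].mean(2)
print(row[190:215,300:342:3].astype(int))
E
```

```text
clock: 7.93
position: [0.4878, -0.1992, 0.1221]
ee_rot: [0.027, 0.983, -0.054, 0.172]
contact_force: [-0.1, 0.2, 0.1]
width: 0.0145
gripper_force: 39.2
8.3333 p [ 0.4876 -0.1992  0.1229] F tool [-0.3881  0.0887  0.3574] [0.8214 0.4943 0.3056]
n tool [ 0.0027  0.0008 -1.    ]
spot tool [-0.001   0.0017  0.0721]
[0.0224 0.0215 0.0224 0.0224 0.0221 0.0224 0.0224 0.0224 0.0224 0.0224
 0.0224 0.0221 0.0221 0.0224 0.0221 0.0227 0.0224 0.0227 0.0227 0.0224
 0.0227]
collar offset x,y,r [-0.0002  0.0002  0.0225] foot px [[318.2499 210.5616]]
spot [ 0.5107 -0.2058  0.0549] tool [-0.0011  0.0015  0.0721]
[[160 157 177 190 132 138 165 183 156 123 161 197 157 153]
 [149 154 203 147 140 186 193 192 189 154 134 198 170 152]
 [149 163 208 121 175 194 187 173 189 184 146 180 194 152]
 [152 187 200 133 190 171 141 127 148 189 176 144 206 153]
 [152 206 176 173 179 127 125 128 123 160 190 128 209 159]
 [154 214 151 190 150 139 175 172 166 123 179 150 201 167]
 [154 215 151 178 133 178 191 190 190 144 149 178 193 174]
 [156 209 165 149 156 190 192 191 193 178 121 188 185 182]
 [164 202 180 122 183 192 1
[... 276 characters left out ...]
0 131 193 194 190 176 159 183 193 193 155 185 200]
 [164 197 127 195 193 188 144 129 157 193 193 168 185 200]
 [165 195 129 194 193 175 120 120 129 190 192 172 179 201]
 [168 195 138 193 193 148 118 119 116 178 191 173 176 202]
 [169 198 141 194 192 124 119 121 116 164 193 173 176 201]
 [166 196 139 194 192 116 119 121 115 150 192 174 176 200]
 [159 195 130 194 191 110 120 121 114 136 192 174 175 194]
 [153 198 128 194 191 104 120 122 115 125 191 169 183 182]
 [153 202 127 194 191 106 118 120 114 120 191 164 187 168]
 [151 197 137 192 190 106 120 119 116 121 191 147 192 161]
 [147 183 157 186 187 107 119 122 115 120 191 136 193 155]
 [150 168 171 170 183 107 120 120 114 117 189 138 179 150]]
```

The collar fit (radius 22.5 mm, expected 23) places the spot 1 mm off the axis, with a gap of about 14.5 mm. I'll approach to about 3 mm and then go gently by force.

```bash
python3 -m pendant '[{"dx":-0.001,"dy":0,"dz":0.003,"rx":0,"ry":0,"rz":0,"hand":0.008},{"dx":0,"dy":0,"dz":0.003,"rx":0,"ry":0,"rz":0,"hand":0.008},{"dx":0,"dy":0,"dz":0.003,"rx":0,"ry":0,"rz":0,"hand":0.008},{"dx":0,"dy":0,"dz":0.002,"rx":0,"ry":0,"rz":0,"hand":0.008},{"dx":0,"dy":0,"dz":0,"rx":0,"ry":0,"rz":0,"hand":0.008},{"dx":0,"dy":0,"dz":0,"rx":0,"ry":0,"rz":0,"hand":0.008}]' 40 | grep clock
python3 -c "
from avg import *
w,p,T,F,sd,c=avg(8);print(c,p,F,sd)"
python3 -m pendant '[{"dx":0,"dy":0,"dz":0.001,"rx":0,"ry":0,"rz":0,"hand":0.008},{"dx":0,"dy":0,"dz":0.001,"rx":0,"ry":0,"rz":0,"hand":0.008},{"dx":0,"dy":0,"dz":0.001,"rx":0,"ry":0,"rz":0,"hand":0.008},{"dx":0,"dy":0,"dz":0.001,"rx":0,"ry":0,"rz":0,"hand":0.008},{"dx":0,"dy":0,"dz":0,"rx":0,"ry":0,"rz":0,"hand":0.008},{"dx":0,"dy":0,"dz":0,"rx":0,"ry":0,"rz":0,"hand":0.008}]' 40 | grep clock
python3 -c "
from avg import *
w,p,T,F,sd,c=avg(12);print(c,p,F,sd)"
```

```text
clock: 8.83
9.2333 [ 0.4901 -0.1997  0.1117] [-0.1237  0.0534  0.2837] [0.3354 0.4431 0.5045]
clock: 9.73
10.3333 [ 0.4914 -0.2     0.108 ] [ 0.1832  0.0643 -1.6872] [0.455  0.6798 0.3558]
```

Contact is at about 2.0 N, which is roughly 2 mm in. I'll advance 3 mm more.

```bash
python3 -m pendant '[{"dx":0,"dy":0,"dz":0.001,"rx":0,"ry":0,"rz":0,"hand":0.008},{"dx":0,"dy":0,"dz":0.001,"rx":0,"ry":0,"rz":0,"hand":0.008},{"dx":0,"dy":0,"dz":0.001,"rx":0,"ry":0,"rz":0,"hand":0.008},{"dx":0,"dy":0,"dz":0,"rx":0,"ry":0,"rz":0,"hand":0.008},{"dx":0,"dy":0,"dz":0,"rx":0,"ry":0,"rz":0,"hand":0.008},{"dx":0,"dy":0,"dz":0,"rx":0,"ry":0,"rz":0,"hand":0.008}]' 40
python3 - <<'E'
from avg import *
w,p,T,F,sd,c=avg(20);print(c,p,F,sd)
psi=np.radians(-12);t=np.radians(20)
n=np.array([-np.sin(t)*np.cos(psi),-np.sin(t)*np.sin(psi),np.cos(t)]);print("n tool",T.T@n)
spot=np.array([.5107,-.2058,.0549]);print("spot at rest, tool",T.T@(spot-p))
g=w["frame"].mean(2);print(g[192:230:2,296:344:3].astype(int)); print(g[195:275,320].astype(int).tolist())
E
```

```text
clock: 10.83
position: [0.4924, -0.2002, 0.1051]
ee_rot: [0.027, 0.983, -0.054, 0.172]
contact_force: [-0.2, -0.1, 2.9]
width: 0.0143
gripper_force: 39.5
11.8333 [ 0.4924 -0.2002  0.1051] [-0.0854  0.1309 -3.09  ] [0.5235 0.6088 0.682 ]
n tool [ 0.0018  0.0004 -1.    ]
spot at rest, tool [0.0005 0.0017 0.0537]
[[219 204 146 154 190 206 156 150 147 141 164 202 191 150 149 184]
 [219 158 153 175 204 151 182 191 193 195 179 144 182 190 151 155]
 [210 147 151 208 151 182 176 137 128 133 155 191 155 202 162 148]
 [195 151 197 187 186 153 124 167 176 170 127 142 188 169 182 152]
 [167 155 218 164 176 122 189 188 189 191 187 147 163 177 214 161]
 [144 160 204 182 123 186 190 188 185 188 189 191 131 186 201 172]
 [145 186 200 178 157 191 190 150 129 135 183 191 170 152 190 172]
 [146 192 195 150 186 191 174 114 119 114 144 193 186 120 177 180]
 [146 188 201 124 191 190 149 114 119 113 113 189 188 123 189 202]
 [146 171 194 121 192 190 127 115 118 115 106 188 189 133 192 202]
 [143 162 193 124 192 191 119 114 120 115 106 186 188 133 187 198]
 [147 152 207 129 190 190 115 117 119 113 104 186 1
[... 154 characters left out ...]
2 148 176 200 130 181 105 116 117 116 106 159 127 195 177 145]
 [218 166 149 188 180 118 101 116 119 114 106 108 179 195 152 160]
 [218 212 148 150 194 178 102 117 119 114 106 147 181 168 146 197]
 [219 219 196 148 157 176  90 106 113 109 104 165 155 149 170 218]
 [218 219 218 171 136  81  67  68  70  71  69  81 118 159 217 219]]
[172, 128, 136, 176, 190, 189, 189, 185, 159, 129, 119, 119, 119, 119, 119, 118, 118, 120, 118, 119, 120, 119, 118, 118, 120, 117, 118, 119, 118, 119, 119, 113, 93, 70, 66, 63, 66, 63, 62, 63, 62, 61, 60, 62, 60, 58, 60, 59, 60, 57, 58, 56, 57, 58, 57, 58, 63, 66, 65, 65, 61, 75, 113, 141, 149, 148, 148, 148, 147, 146, 148, 148, 148, 148, 148, 148, 143, 103, 63, 55]
```

The push is 3.4 N, which is about 4.8 mm in. The foot is centred in the ring, the tool is within 0.2° of the normal, and the head has not slipped in the grip. I'm handing it in.

```bash
python3 -c "
from rig import manip
print(manip.sign_off())"
```

```text
the job is handed in; nothing more can be done
None
```

The job is handed in: the long probe is held square on the pad inside its ring, pressed about 4.8 mm in (about 3.4 N), and the short probes and bystanders were not moved.

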